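# Feel out the battery release notch on a test set

## Task

Release the battery pack of the black test set: put a closed fingertip on top of the aluminium edge bar at its left end (the robot's left), run it along the bar until it drops into the notch, and press the catch plate inside the notch fully down; it stays down. Then take the hand clear. Do not grasp anything, and leave the loose things around and on the case where they are.

Things in the scene. Friction and masses are not known exactly. Their poses are not given: they have to be found in the camera images.
- case: Test set, fixed to the bench: a black box 240 mm deep (x), 360 mm wide (y), flat top at 70 mm height. Origin: centre of its underside, at z = 0. x points away from the robot (turned up to 0.3 rad), y to the robot's left. Along its near top edge lies the aluminium edge bar: 360 mm long, 32 mm wide, centre line at x = -104 mm, flat level top at 95 mm height. Nothing fixed behind it is above 75 mm.
- bar_left_end (a point): Middle of the top edge of the bar's end face at the robot's left (case frame x -104, y 180, z 95 mm); axes as the case's. The sweep starts on the 40 mm next to it. The bar has one notch, cut right across its width, 56 mm long along the bar, open to front, back and above. Its place differs each time: its centre is 140 to 220 mm from this end; elsewhere the top is plain and flush.
- bar_right_end (a point): The same at the bar's other end, at the robot's right (case frame x -104, y -180, z 95 mm).
- catch (a joint): Travel straight down, in m, of the catch plate on the floor of the notch: 0 unpressed, 0.007 fully down on its stop. The plate is aluminium, 50 mm along the bar by 28 mm across, its top 13 mm below the bar's top (at 82 mm height) while unpressed. It resists with about 5 N all the way, has no return spring and stays where it is left.
- pack (a joint): How far the grey battery pack (150 mm wide, 46 mm high) in the case's far side has come out, in m: always twice the catch's travel, 0 to 0.014. It moves by itself as the catch is pressed.
- adapter: Loose brass coaxial adapter, 26 mm wide, 40 mm tall, standing on the case's top behind the bar, about 100 mm or more from it. Origin: centre of its underside. To be left alone.
- driver: Loose screwdriver with a black handle, lying on the bench to the left of the case. Origin: centre of its underside. To be left alone.
- supply: Loose black power brick, 100 x 50 x 32 mm, on the bench to the right of the case. Origin: centre of its underside. To be left alone.
- parts_pot: Loose white plastic pot, 60 mm wide, 45 mm tall, on the bench to the right. Origin: centre of its underside. To be left alone.

How it is judged:
By the outcome, as a careful person would: the job done as asked, in the order asked, and still so for the second after the job is handed in, with the robot touching nothing.
It also fails if it takes over 56 s, if anything falls off the work surface, if the arm or the gripper's body presses on something with over 40 N, if the wrist force passes 120 N, or if a joint passes its speed limit or range.

## Robot

A 6-joint arm with a two-finger parallel gripper is mounted at the origin on the work surface. World frame = base frame: x ahead of the robot, y to its left, z up, the work surface at z = 0. Lengths are in m, angles in rad, forces in N, time in s.
With the tool pointing down it reaches from about 0.35 to 0.975 m from the base axis. Payload 4.9 kg.
Tool frame: the origin (TCP) lies at the very end of the fingers, on their centre line; the grasp point (between the pads) lies ctrl.grip_point_offset behind it (ctrl.grip_point_offset is the distance from the TCP to the grasp point, in m); z points along the fingers, y is the direction in which the jaws open and shut (so a half turn about z gives the same grasp; the last joint's range is limited). The gripper opens to 85 mm and grips with 20 to 120 N. Pads are 22 mm wide; open, the fingers measure 114 mm over their backs; the gripper's body (76 mm by 85 mm) begins 54 mm behind the grasp point. The pads swing forward as they close: fully open they stand 13 mm farther back than shut.
Start: joints at [-1.428, 0.053, 1.613, -0, 1.476, -0.119], TCP at [0.162, -0.604, 0.231] pointing down, gripper open.
Joint ranges: [-3.01, 3.01], [-1.01, 2.22], [0.06, 2.58], [-1.02, 4.17], [0.09, 2.62], [-3.14, 3.14]. Speed limits (rad/s): [2.57, 2.57, 3.14, 3.14, 3.14, 3.14].

## Interface

Orientations are given as a rotation vector (axis times angle).
In Python, from station import ctrl gives the robot as it stands. The module is installed in compiled form; this text tells all that it offers.
- The arm moves only by the shell command python3 -m creep 'ROWS' [FORCE]. ROWS is JSON, a list of rows, each a list of 5 numbers: the closure in counts, from 0 (fully open) to 255 (shut), then the shift along the tool's x, y, z in mm, then the turn about the tool's z in rad. A call has 1 to 12 rows; each row is the pose to reach, as a shift and turn from the pose commanded when the call began, along the tool's axes at that moment; what a row does not reach only later rows make up. A row lasts 1/12 s, in which the tool goes at most 41.7 mm and 7.16 degrees, less where a joint would pass 70% of its speed; a pose out of reach is approached as far as the arm can. A call with a gripper value outside its range is refused whole. The fingers move at their own pace and stop on an object; FORCE is the grip in N (left out, the last holds). Time passes only in rows, so rows that repeat a pose let the fingers close. It gives the time, the measured TCP pose, the force and the opening at its end, in the units of the state.
- ctrl.get_obs(): the state, without advancing time (a new reading comes with each control period).
- ctrl.get_image(name): name is "side" or "top" or "wrist"; returns the picture (480x640x3 uint8, red, green, blue); there is no depth.
- ctrl.calibration(name): a dict with "fx", "fy", "cx", "cy" (pixels), "R" (3x3) and "t" (3): a world point X has camera coordinates R X + t. Camera axes: x right, y down, z forward; pixel columns grow to the right and rows downward; lengths in m; the calibration is good to about 2 mm. A picture is of the moment at which its call begins: read the wrist's pose just before it. calibration takes no time and is no camera call; for the wrist camera it gives the pose at the moment of the call.
- ctrl.finish_job(): hands the job in, once; it reports no verdict.
Trained networks look in the newest picture that a camera, given by its name, has taken for a name from the list of things; names that differ only in an ending like _2 or _b are one class to them, and where a whole thing is asked for, a point or a joint stands for the part that bears it (a point fixed in the world has none). Each returns a list of dicts, best first, with "conf" (0 to 1); they miss things now and then, are a little off and sometimes report something else, mostly with a low value. They report only what shows in the picture. A call takes as long as a camera call.
- ctrl.boxes_of(camera, label): "rect" ([left, top, width, height] in pixels, round what is visible of it).
- ctrl.outline_of(camera, label): "mask" (480x640 bool, what is visible of it) and "rect" ([left, top, width, height] in pixels, round what is visible of it).
The state is a dict: "t": time; "q": joint angles; "dq": joint speeds; "effort": joint torques, N m; "tool_pos": TCP position; "tool_rot": TCP orientation; "contact_force": force on the tool from outside, world axes, zero at the start; "wrist_torque": the same for the moment, N m; "opening": finger opening in m.
Only numpy, scipy, OpenCV 4.12 (cv2) and the standard library are available. Lean on these libraries where they do the work, as an engineer would, in place of code of your own. Each camera call takes 0.05 s, during which the arm holds its last target. There are 200 camera calls.

## Working session

There is one attempt and no reset: what is moved stays moved. The work goes in short steps, Python scripts to look and compute and a shell command to move; the robot and the scene stay as the last step left them, time stands still between calls to the robot, and variables do not carry over. Pictures are saved under pics/ and viewed, about 8 in all and at most 12, crops included, and the job is handed in when it is done.

```bash
mkdir -p pics
python3 - <<'E'
from station import ctrl
import cv2,numpy as np
o=ctrl.get_obs();print(o['t'],o['tool_pos'],o['tool_rot'],o['opening'],ctrl.grip_point_offset)
for c in("top","side"):
    cv2.imwrite(f"pics/{c}0.png",ctrl.get_image(c)[:,:,::-1])
    k=ctrl.calibration(c);print(c,{a:np.round(b,3).tolist() for a,b in k.items()})
    for l in("case","bar_left_end","bar_right_end","catch"):
        print(l,[(r['rect'],round(r['conf'],2)) for r in ctrl.boxes_of(c,l)][:3])
E
```

```text
0.0 [ 0.16166217 -0.60309518  0.23009337] [-3.11274470e+00 -4.09810606e-01  1.30474025e-04] 0.08556295993146247 0.0187
top {'fx': 608.358, 'fy': 608.358, 'cx': 333.517, 'cy': 247.384, 'R': [[-0.018, -1.0, -0.017], [-0.99, 0.021, -0.142], [0.143, 0.014, -0.99]], 't': [0.035, 0.578, 1.417]}
case [([255.4, 150.3, 174.5, 137.9], 0.98)]
bar_left_end [([255.4, 147.9, 176.8, 141.9], 0.66)]
bar_right_end [([253.5, 149.1, 174.9, 138.9], 0.7)]
catch [([333.6, 251.6, 23.8, 17.7], 0.54)]
side {'fx': 515.825, 'fy': 515.825, 'cx': 326.179, 'cy': 238.513, 'R': [[-0.923, -0.385, -0.0], [-0.269, 0.646, -0.714], [0.275, -0.659, -0.7]], 't': [0.551, 0.2, 0.878]}
case [([217.6, 169.7, 149.7, 160.6], 0.56)]
bar_left_end [([218.4, 168.1, 150.6, 157.7], 0.98), ([273.0, 402.5, 65.4, 75.9], 0.56)]
bar_right_end [([219.7, 166.3, 150.9, 162.7], 0.66)]
catch [([348.7, 226.1, 13.5, 12.4], 0.78)]
```

View pics/top0.png

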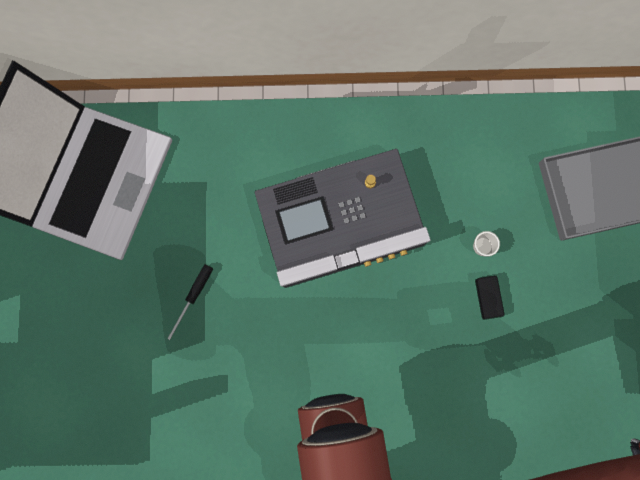

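View pics/side0.png

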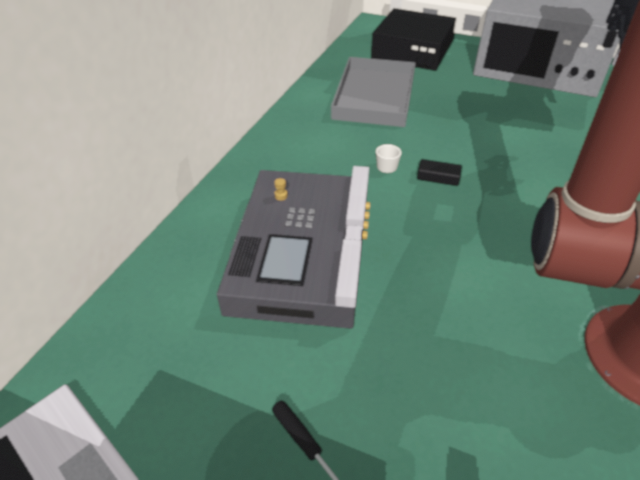

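The top view shows the case turned, with the bar from about (278,278) to (429,237), the notch near (346,260) and loose things clear of the bar. The side view confirms this: the bar runs from (347,300) to (360,170), notch near (353,232).

```bash
cat > h.py <<'E'
from station import ctrl
import cv2,numpy as np
from scipy.spatial.transform import Rotation as Ro
def ray(c,uv,z):
    k=ctrl.calibration(c);R=np.array(k['R']);t=np.array(k['t']);C=-R.T@t
    d=R.T@np.array([(uv[0]-k['cx'])/k['fx'],(uv[1]-k['cy'])/k['fy'],1.]);return C+d*(z-C[2])/d[2]
def totool(P,o=None):
    o=o or ctrl.get_obs()
    return 1000*Ro.from_rotvec(o['tool_rot']).inv().apply(np.array(P)-o['tool_pos'])
E
python3 - <<'E'
from h import *
im=cv2.imread("pics/top0.png");g=im.min(2)
roi=np.zeros_like(g);roi[225:292,268:436]=1
m=((g>150)&(roi>0)).astype(np.uint8)
n,l,s,c=cv2.connectedComponentsWithStats(m)
for i in range(1,n):
    if s[i,4]>40: print(s[i],c[i])
m[:]=np.isin(l,[i for i in range(1,n) if s[i,4]>150])
q=cv2.boxPoints(cv2.minAreaRect(np.argwhere(m)[:,::-1].astype(np.float32)))
P=np.array([ray("top",p,.095) for p in q]);print(q,P)
e=sorted([(np.linalg.norm(P[i]-P[(i+1)%4]),i) for i in range(4)]);print(e)
M=[(P[i]+P[(i+1)%4])/2 for _,i in e[:2]];M.sort(key=lambda p:-p[1]);L,Rr=M
u=(Rr-L)/np.linalg.norm(Rr-L);yaw=np.arctan2(u[0],-u[1]);print("L",L,"R",Rr,"u",u,"yaw",yaw)
nc=ray("top",(345.5,260.5),.088);print("notch",nc,"dist",(nc-L)@u)
o=ctrl.get_obs();print(Ro.from_rotvec(o['tool_rot']).as_matrix().round(3))
print("tool to L",totool(L),totool(L+.02*u))
E
```

```text
[ 356  227   74   34 1047] [392.77459408 243.90735435]
[335 251  23  17 248] [346.30241935 258.76612903]
[277 255  60  31 850] [306.34       270.12470588]
[[276.10895 271.77054]
 [425.48584 226.42395]
 [429.67004 240.20728]
 [280.29315 285.55386]] [[ 0.51697873  0.1562446   0.095     ]
 [ 0.61550912 -0.1906884   0.095     ]
 [ 0.5830277  -0.19903276  0.095     ]
 [ 0.48503836  0.14679055  0.095     ]]
[(np.float64(0.03331015635736795), 3), (np.float64(0.03353611091674153), 1), (np.float64(0.3594379965581093), 2), (np.float64(0.36065320957626196), 0)]
L [0.50100855 0.15151757 0.095     ] R [ 0.59926841 -0.19486058  0.095     ] u [ 0.27290951 -0.96203971  0.        ] yaw 0.27641605234790634
notch [ 0.54068583 -0.00391062  0.088     ] dist 0.16035639962768397
[[ 0.966  0.259  0.   ]
 [ 0.259 -0.966  0.   ]
 [ 0.    -0.    -1.   ]]
tool to L [ 523.13636364 -641.65714478  136.34351905] [ 523.42940731 -621.65929181  136.34214425]
```

```bash
python3 -c "
import cv2;i=cv2.imread('pics/top0.png')[220:295,265:440];cv2.imwrite('pics/topc.png',cv2.resize(i,None,fx=4.5,fy=4.5,interpolation=2))"
```

```text
(no output)
```

View pics/topc.png

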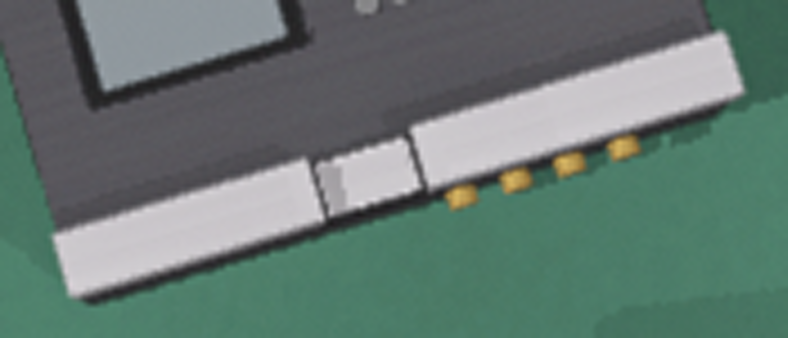

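The crop shows clean bar edges and the notch about 160 mm from the left end. Tool y already runs along the bar and tool x points away from the robot. I'm starting the approach with the fingers shut.

```bash
python3 -m creep '[[255,20,-24,0,0],[255,50,-60,0,0],[255,80,-96,0,0],[255,110,-132,0,0],[255,140,-168,0,0],[255,170,-204,0,0],[255,200,-240,0,0],[255,230,-276,0,0],[255,260,-312,0,0],[255,290,-348,0,0],[255,320,-384,0,0],[255,350,-416,0,0]]' 40
python3 -m creep '[[255,25,-30,0,-0.014],[255,50,-60,5,-0.014],[255,75,-90,20,-0.014],[255,100,-120,40,-0.014],[255,125,-150,60,-0.014],[255,150,-180,80,-0.014],[255,173,-205,95,-0.014],[255,173,-205,100,-0.014],[255,173,-205,100,-0.014],[255,173,-205,100,-0.014]]'
python3 - <<'E'
from h import *
o=ctrl.get_obs();print(o['contact_force'],o['opening'])
L=np.array([.50101,.15152,.095]);u=np.array([.27291,-.96204,0])
print(totool(L+.02*u),totool(L+.16*u))
cv2.imwrite("pics/w1.png",ctrl.get_image("wrist")[:,:,::-1])
t=ctrl.get_image("top")[:,:,::-1][200:320,240:440];s=ctrl.get_image("side")[:,:,::-1][150:350,200:400]
cv2.imwrite("pics/ts.png",np.hstack([cv2.resize(t,(400,240)),cv2.resize(s,(400,400))[80:320]]))
E
```

```text
t: 1.5
tool_pos: [0.3685, -0.1579, 0.2318]
tool_rot: [3.114, 0.409, 0.002]
contact_force: [0.8, -0.6, -0.2]
opening: -0.0001
t: 2.33
tool_pos: [0.4819, 0.0829, 0.1311]
tool_rot: [3.111, 0.433, -0.002]
contact_force: [0.1, -0.3, -0.4]
opening: -0.0002
[ 0.13160078 -0.27164755 -0.4058224 ] -0.00023433542881175735
[ 37.15013781 -40.79889509  36.0727981 ] [37.13668368 99.20115937 36.10165906]
```

View pics/w1.png

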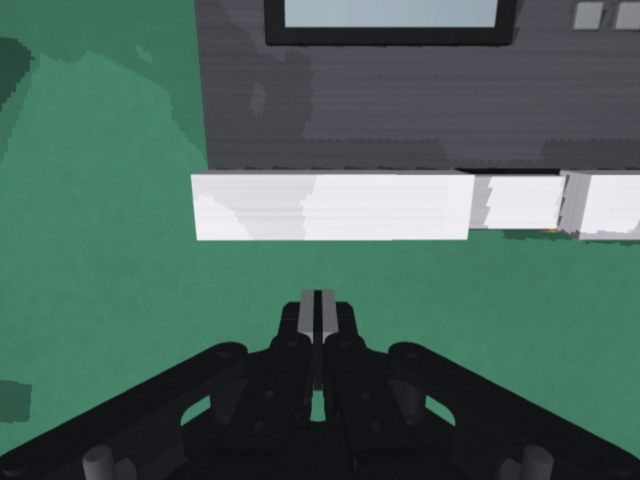

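View pics/ts.png

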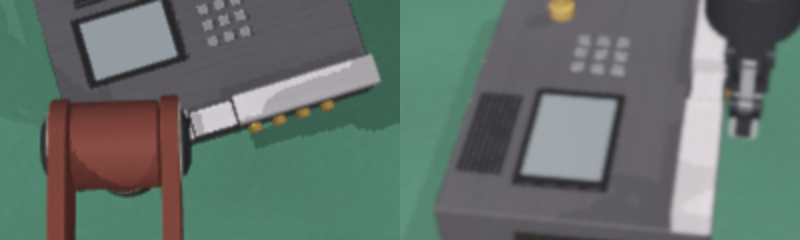

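The wrist view shows the shut fingertip at (318,300), just in front of the bar. The bar's left end is at column 195 and the notch spans about 468–580, with bar edges at rows 173 and 240. I'll work these out and move above the bar's left part.

```bash
python3 - <<'E'
from h import *
for n,p in dict(Lfar=(192,175),Lnear=(197,240),nfar=(475,175),nLnear=(468,239),nRnear=(582,239)).items():
    P=ray("wrist",p,.095);print(n,P.round(4),totool(P).round(1))
E
python3 -m creep '[[255,12,-13,0,0],[255,25,-27,0,0],[255,37,-41,0,0],[255,37,-41,10,0],[255,37,-41,20,0],[255,37,-41,26,0],[255,37,-41,26,0],[255,37,-41,26,0]]'
python3 - <<'E'
from h import *
o=ctrl.get_obs();print(o['contact_force'],o['tool_pos'])
L=np.array([.50101,.15152,.095]);u=np.array([.27291,-.96204,0])
print(totool(L+.02*u),totool(L+.16*u))
cv2.imwrite("pics/w2.png",ctrl.get_image("wrist")[:,:,::-1])
E
```

```text
Lfar [0.5169 0.1545 0.095 ] [ 52.4 -60.7  37.8]
Lnear [0.4854 0.1463 0.095 ] [ 19.9 -61.2  37.7]
nfar [0.5537 0.0231 0.095 ] [52.3 75.8 37.9]
nLnear [0.5229 0.0143 0.095 ] [20.2 76.  37.8]
nRnear [ 0.5385 -0.0413  0.095 ] [ 20.2 133.7  37.9]
t: 3.15
tool_pos: [0.5057, 0.1316, 0.1043]
tool_rot: [3.112, 0.43, -0.003]
contact_force: [-0.1, -0.8, 0.1]
opening: 0.0001
[-0.06566311 -0.75130534  0.09903873] [0.5056817  0.13156817 0.10425986]
[ 0.96894601 -0.46947367  9.25796557] [  1.23295572 139.53033298   9.23153527]
```

View pics/w2.png

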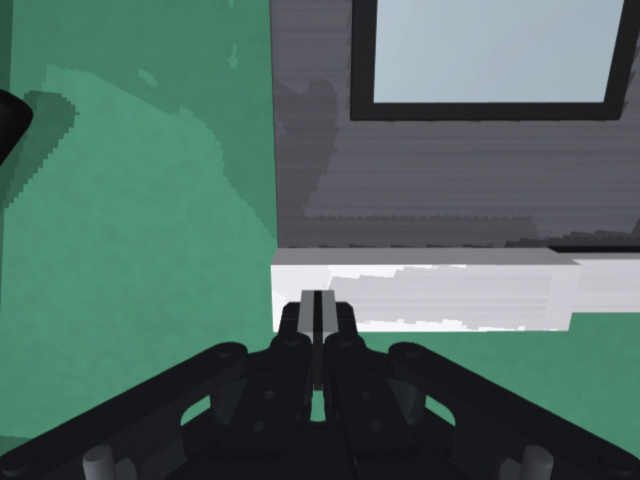

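The fingertip is over the bar's left part, about 20 mm from its end (column 272) and centred across it. The wrist puts the notch at 137–194 mm from the end. Next I lower until it touches.

```bash
python3 -m creep '[[255,0,0,3,0],[255,0,0,5,0],[255,0,0,6.5,0],[255,0,0,7.5,0],[255,0,0,8,0],[255,0,0,8.5,0],[255,0,0,8.5,0],[255,0,0,8.5,0]]'
```

```text
t: 3.87
tool_pos: [0.5067, 0.1326, 0.0968]
tool_rot: [-3.112, -0.432, -0.0]
contact_force: [0.1, -0.3, 0.1]
opening: -0.0001
```

```bash
python3 -m creep '[[255,0,0,0.5,0],[255,0,0,0.5,0],[255,0,0,1,0],[255,0,0,1,0]]'
```

```text
t: 4.2
tool_pos: [0.5066, 0.1325, 0.0957]
tool_rot: [-3.112, -0.432, 0.0]
contact_force: [-0.6, -0.8, -0.7]
opening: 0.0002
```

```bash
python3 -m creep '[[255,0,0,0.5,0],[255,0,0,0.5,0],[255,0,0,1,0],[255,0,0,1,0]]'
```

```text
t: 4.53
tool_pos: [0.5067, 0.1325, 0.0951]
tool_rot: [3.112, 0.432, -0.0]
contact_force: [-1.1, -0.8, 1.2]
opening: 0.0001
```

```bash
python3 -m creep '[[255,0,0,0.3,0],[255,0,0,0.6,0],[255,0,0,0.6,0]]'
```

```text
t: 4.78
tool_pos: [0.5067, 0.1326, 0.095]
tool_rot: [3.112, 0.432, -0.0]
contact_force: [-2.4, -0.6, 5.7]
opening: 0.0003
```

In contact at 5.7 N. Sweeping along the bar.

```bash
python3 -m creep '[[255,0,3,0,0],[255,0,8,0.1,0],[255,0,13,0.1,0],[255,0,18,0.1,0],[255,0,24,0.1,0],[255,0,30,0.1,0],[255,0,36,0.1,0],[255,0,42,0.1,0],[255,0,48,0.1,0],[255,0,54,0.1,0],[255,0,58,0.1,0],[255,0,60,0.1,0]]'
```

```text
t: 5.78
tool_pos: [0.5239, 0.0747, 0.095]
tool_rot: [-3.111, -0.431, -0.003]
contact_force: [-1.7, 2.5, 5.2]
opening: 0.0002
```

```bash
python3 -m creep '[[255,0,3,0,0],[255,0,8,0.1,0],[255,0,13,0.1,0],[255,0,18,0.1,0],[255,0,23,0.2,0],[255,0,28,0.2,0],[255,0,33,0.2,0],[255,0,38,0.2,0],[255,0,43,0.2,0],[255,0,47,0.2,0],[255,0,50,0.2,0]]'
```

```text
t: 6.7
tool_pos: [0.5376, 0.0268, 0.0951]
tool_rot: [-3.111, -0.431, -0.003]
contact_force: [-1.3, 3.9, 5.9]
opening: -0.0002
```

Still on the bar at about 130 mm from the end. Creeping on over the notch edge, with a little more downward bias so that the drop shows.

```bash
python3 -m creep '[[255,0,3,0.2,0],[255,0,6,0.4,0],[255,0,9,0.4,0],[255,0,12,0.4,0],[255,0,15,0.4,0],[255,0,18,0.4,0],[255,0,20,0.4,0],[255,0,20,0.4,0]]'
```

```text
t: 7.37
tool_pos: [0.5417, 0.0068, 0.0929]
tool_rot: [3.112, 0.431, -0.001]
contact_force: [0.2, -0.0, -0.5]
opening: -0.0
```

The tip dropped into the notch: z went below the bar top and the force fell to zero at about 150 mm. I'll centre it on the plate and go down.

```bash
python3 -m creep '[[255,0,4,2,0],[255,0,8,3,0],[255,0,12,4,0],[255,0,14,6,0],[255,0,14,8,0],[255,0,14,9.5,0],[255,0,14,10.5,0],[255,0,14,10.5,0]]'
python3 -m creep '[[255,0,0,1,0],[255,0,0,2,0],[255,0,0,2,0],[255,0,0,3,0],[255,0,0,3,0]]'
```

```text
t: 8.03
tool_pos: [0.5456, -0.0058, 0.0826]
tool_rot: [-3.111, -0.432, 0.001]
contact_force: [0.3, -0.6, 0.2]
opening: 0.0004
t: 8.45
tool_pos: [0.546, -0.0059, 0.0807]
tool_rot: [-3.112, -0.432, -0.0]
contact_force: [-2.1, 0.9, 3.4]
opening: -0.0002
```

```bash
python3 -m creep '[[255,0,0,1,0],[255,0,0,2,0],[255,0,0,3,0],[255,0,0,4,0],[255,0,0,4.5,0],[255,0,0,5,0],[255,0,0,5,0],[255,0,0,5,0]]'
```

```text
t: 9.12
tool_pos: [0.546, -0.0059, 0.0758]
tool_rot: [-3.112, -0.432, -0.0]
contact_force: [-2.1, 0.6, 4.6]
opening: 0.0002
```

```bash
python3 -m creep '[[255,0,0,0.5,0],[255,0,0,1,0],[255,0,0,1.5,0],[255,0,0,1.5,0],[255,0,0,1.5,0]]'
```

```text
t: 9.53
tool_pos: [0.546, -0.0059, 0.075]
tool_rot: [-3.112, -0.432, 0.0]
contact_force: [-4.1, 0.3, 8.9]
opening: -0.0002
```

The force is rising at z = 0.075, which is the stop. I'll push a bit more to confirm, then retreat.

```bash
python3 -m creep '[[255,0,0,0.5,0],[255,0,0,1,0],[255,0,0,1.5,0],[255,0,0,1.5,0],[255,0,0,1.5,0]]'
```

```text
t: 9.95
tool_pos: [0.5461, -0.0059, 0.075]
tool_rot: [-3.112, -0.432, 0.001]
contact_force: [-9.9, 1.8, 16.5]
opening: 0.0001
```

It's firmly on the stop: 16.5 N with no more travel. Now straight up, then back towards the robot.

```bash
python3 -m creep '[[255,0,0,-3,0],[255,0,0,-10,0],[255,0,0,-25,0],[255,0,0,-45,0],[255,0,0,-70,0],[255,0,0,-100,0],[255,-20,0,-120,0],[255,-50,0,-130,0],[255,-80,0,-130,0],[255,-110,0,-130,0],[255,-130,0,-130,0],[255,-130,0,-130,0]]'
python3 - <<'E'
from h import *
o=ctrl.get_obs();print(o['t'],o['contact_force'],o['tool_pos'])
for c in("top","side"):cv2.imwrite(f"pics/{c}9.png",ctrl.get_image(c)[:,:,::-1])
for c in("top","side"):
  for l in("adapter","driver","supply","parts_pot","pack","catch"):
    print(c,l,[(np.round(r['rect']).tolist(),round(r['conf'],2)) for r in ctrl.boxes_of(c,l)][:2])
a=[cv2.imread(f"pics/side{i}.png")[150:340,200:400] for i in(0,9)]
b=[cv2.imread(f"pics/top{i}.png")[140:295,245:445] for i in(0,9)]
cv2.imwrite("pics/end.png",np.vstack([cv2.resize(np.hstack(a),(720,342)),cv2.resize(np.hstack(b),(720,258))[:258]]))
E
```

```text
t: 10.95
tool_pos: [0.4184, -0.0419, 0.2017]
tool_rot: [3.112, 0.429, -0.0]
contact_force: [-0.2, -0.2, -0.8]
opening: -0.0001
10.95 [-0.1932272  -0.15205838 -0.79751562] [ 0.41841623 -0.0418999   0.2016612 ]
top adapter []
top driver [([174.0, 266.0, 39.0, 64.0], 0.82)]
top supply [([476.0, 273.0, 28.0, 49.0], 0.93)]
top parts_pot [([473.0, 231.0, 26.0, 23.0], 0.58), ([475.0, 276.0, 30.0, 43.0], 0.52)]
top pack [([293.0, 155.0, 61.0, 24.0], 0.97)]
top catch [([336.0, 252.0, 21.0, 18.0], 0.74)]
side adapter [([273.0, 177.0, 13.0, 22.0], 0.71)]
side driver [([273.0, 402.0, 65.0, 78.0], 0.97)]
side supply [([416.0, 160.0, 48.0, 27.0], 0.88)]
side parts_pot [([379.0, 145.0, 21.0, 26.0], 0.69)]
side pack [([220.0, 209.0, 30.0, 54.0], 0.81)]
side catch [([346.0, 230.0, 15.0, 11.0], 0.58)]
```

View pics/end.png

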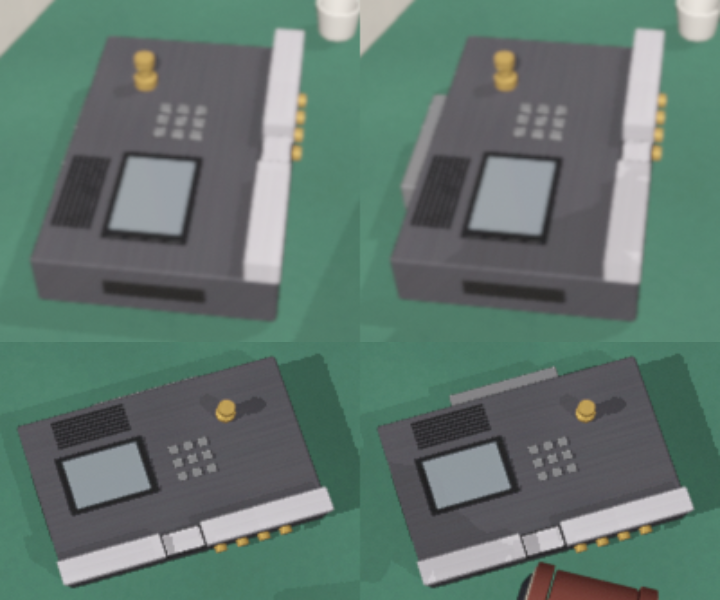

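The before/after pairs show the grey pack now sticking out of the far side (right panels, about (425,150) and (505,387)). The adapter and pot are unmoved and the hand is clear. Handing in.

```bash
python3 -c "
from station import ctrl
print(ctrl.finish_job())"
```

```text
the job is handed in; nothing more can be done
None
```

The catch plate is pressed fully down, the battery pack has come out of the far side, and the job is handed in at about 12 s on the robot's clock.

- **Sweep:** I set the shut fingertip on the bar about 20 mm from its left end and ran it along with about 5–6 N. It dropped into the notch about 150 mm from the end.
- **Press:** The plate met its stop at z = 0.075 m, the expected 7 mm of travel. Pushing on to 16.5 N vertical gave no further movement.
- **Last checks:** The hand was clear, with under 1 N on the wrist. The before and after pictures show the pack out and the adapter and pot where they were. I did not view the driver and brick again. The detectors still found them in the same places: in the side view the driver's box was unchanged, and in the top view both matched the first picture by eye.
- **Check that failed:** The detector missed the adapter in the last top picture. It is plainly visible there by eye, and the side camera found it.

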